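# Swap the pieces on the sculptor's turntable and hold its index plunger open

### The arm

A 6-joint arm with a two-finger parallel gripper is mounted at the origin on the work surface. World frame = base frame: x ahead of the robot, y to its left, z up, the work surface at z = 0. Lengths are in m, angles in rad, forces in N, time in s.
With the tool pointing down it reaches from about 0.25 to 0.85 m from the base axis. Payload 12.5 kg.
Tool frame: the origin (TCP) lies at the very end of the fingers, on their centre line; the grasp point (between the pads) lies 19 mm behind it; z points along the fingers, y is the direction in which the jaws open and shut (so a half turn about z gives the same grasp; the last joint's range is limited). The gripper opens to 93 mm and grips with 3 to 60 N. Pads are 15 mm wide; open, the fingers measure 128 mm over their backs; the gripper's body (75 mm by 188 mm) begins 65 mm behind the grasp point.
Start: joints at [1.174, 0.351, 1.652, -0, 1.139, -0.085], TCP at [0.169, 0.523, 0.219] pointing down, gripper open.
Joint ranges: [-2.75, 2.75], [-0.79, 2.1], [0.01, 2.65], [-1.57, 4.71], [0.07, 3.14], [-2.87, 2.87]. Speed limits (rad/s): [2.22, 2.22, 2.79, 3.14, 3.14, 3.14].

### API

Orientations are given as a 3x3 rotation matrix whose columns are the frame's x, y, z axes.
In Python, from bench import arm, cams gives the robot as it stands.
- The arm moves only by the tool play_rows, never from a script. Its argument "plan" is one flat list of numbers, 6 for each row, row after row: the shift along the tool's x, y, z in m, then the turn, a rotation vector about the tool's x, y, z in rad. In form: [tx, ty, tz, ax, ay, az, tx, ty, tz, ax, ay, az, ...]. A call has 1 to 8 rows; each row shifts and turns the commanded pose from where the row before left it, along the tool's axes as they then stand; what a row does not reach is not made up. A row lasts 1/12 s, in which the tool goes at most 41.7 mm and 7.16 degrees, less where a joint would pass 70% of its speed; a pose out of reach is approached as far as the arm can. A call is refused whole if a number of a shift passes 0.0417 or a number of a turn 0.125, either way. A call with a gripper value outside its range is refused whole. "gripper" is the closure in counts, from 0 (fully open) to 255 (shut), set as the call begins (left out, the last holds). The fingers move at their own pace and stop on an object; "grip_force" is the grip in N (left out, the last holds). Time passes only in rows, so rows that do not move let the fingers close. It gives the time, the measured TCP pose, the force and the opening at its end, in the units of the state.
- arm.sense(): the state, without advancing time (a new reading comes with each control period).
- cams.snapshot(name): name is "side" or "top"; returns a dict with "img" (420x560x3 uint8, red, green, blue), "mtx" (3x3 intrinsics, pixels), "rvec" (rotation vector, rad) and "tvec" (3), from world to camera coordinates, as OpenCV has them. Camera axes: x right, y down, z forward; pixel columns grow to the right and rows downward; lengths in m; the calibration is good to about 2 mm. A picture is of the moment at which its call begins. There is no depth.
- arm.close_job(): hands the job in, once; it reports no verdict.
The state is a dict: "time_s": time; "joints": joint angles; "qvel": joint speeds; "joint_torque": joint torques, N m; "eef_pos": TCP position; "ee_rot": TCP orientation; "wrist_force": force on the tool from outside, world axes, zero at the start; "wrist_torque": the same for the moment, N m; "gripper_width": opening from 0.0 (shut) to 1.0 (fully open).
Only numpy, scipy, OpenCV 4.12 (cv2) and the standard library are available. Lean on these libraries where they do the work, as an engineer would, in place of code of your own. Each camera call takes 0.05 s, during which the arm holds its last target. There are 200 camera calls.

### The job

The tall bottle-necked vase and the squat lidded jar stand on each other's plaster bats on the turntable: swap them, using the empty third bat or any free space meanwhile, and set each down gently upright, wholly on its new bat. Then pull the turntable's sprung index plunger straight up by its knob to the stop and finish while still holding it there, so that the pin stays out of its hole and I can turn the wheel. Do not drop or tip the two pieces, and leave the mug, plaster block and spatula where they are.

Things in the scene. Friction and masses are not known exactly. Their poses are not given: they have to be found in the camera images.
- stand: sculptor's indexing turntable, standing fixed on the table. Origin on the table under the wheel's centre. Aluminium disc 350 mm in diameter, its top 58 mm above the table; it does not turn during this job. A grey painted bracket at its +y rim (post 203 mm from the centre, 108 mm high, 40 mm wide) reaches over the rim and carries the index plunger at 162 mm from the centre along the stand's +y.
- plunger (a joint): travel of the sprung index plunger in m, straight up: 0 = pin seated 14 mm deep in the hole in the wheel's rim, 0.024 = pulled up to its stop. The pin is clear of the hole above 0.014. The spring pulls it back down at once when let go: about 4 N at 0 rising to 10 N at the stop (plus 0.8 N weight).
- plunger_knob (a point): centre of the plunger's pull knob: a plain upright black cylinder 26 mm in diameter and 36 mm high (18 mm above and below this point), with free space around it. With the pin seated this point is 140 mm above the table, and the knob's underside 6 mm above the steel barrel (26 mm in diameter) that it slides in and 14 mm above the bracket's arm. It moves up with the plunger.
- bat_a: round plaster bat 92 mm in diameter and 8 mm thick, fixed on the disc, 85 mm from the wheel's centre. This is the one the vase stands on at the start; the jar must end here. Origin at the centre of its underside, 58 mm above the table; its top is 66 mm above the table.
- bat_b: identical bat, the one the jar stands on at the start; the vase must end here. Origin as for bat_a.
- bat_free: identical third bat, empty at the start. The three bats are 120 degrees apart, 147 mm between centres. Origin as for bat_a.
- vase: terracotta vase, loose, solid, 118 mm high, about 0.3 kg: foot 48 mm and belly 56 mm in diameter, widest 45 mm up, narrowing to a straight neck 27 mm in diameter from 82 to 118 mm up. Origin at the centre of its foot, z up.
- jar: squat terracotta jar with its lid fixed on, loose, 76 mm high, about 0.28 kg: straight wall 60 mm in diameter from 8 to 50 mm up, sloping lid, small knob 20 mm in diameter on top. Origin at the centre of its foot, z up.
- mug: white ceramic mug, 80 mm in diameter, 90 mm high, with a handle; origin at the centre of its foot. To be left alone.
- plaster_block: plaster block 90 x 60 x 40 mm; origin at the centre of its underside. To be left alone.
- spatula: metal spatula 190 mm long, lying on the table along its own x; origin near its middle, on the table. To be left alone.

How it is judged:
On the way:
1. vase and jar have changed places, upright, at rest and let go, with the plunger still seated (horizontal distance between vase and bat_b below 0.02 m and horizontal distance between jar and bat_a below 0.02 m and z of vase in the frame of bat_a between 0.005 and 0.012 m and angle between each of vase, jar's own z axis and vertical below 0.12 rad and linear speed of each of vase, jar below 0.03 m/s and contact force between the fingers and vase below 0.05 N and z of jar in the frame of bat_a between 0.005 and 0.012 m and contact force between the fingers and jar below 0.05 N and value of joint plunger below 0.003 m), for 0.2 s.
At the end, for the whole second after the job is handed in: The gripper's fingers hold the plunger up, at least 19 of its 24 mm, with nothing else touching it; the vase stands upright on the bat where the jar was and the jar on the bat where the vase was, each at most 20 mm off the bat's centre, at rest and not touched by the fingers (horizontal distance between vase and bat_b below 0.02 m and horizontal distance between jar and bat_a below 0.02 m and z of vase in the frame of bat_a between 0.005 and 0.012 m and angle between each of vase, jar's own z axis and vertical below 0.12 rad and linear speed of each of vase, jar below 0.03 m/s and contact force between the fingers and vase below 0.05 N and z of jar in the frame of bat_a between 0.005 and 0.012 m and contact force between the fingers and jar below 0.05 N and contact force between plunger and vase below 0.1 N and contact force between plunger and jar below 0.1 N and contact force between plunger and mug below 0.1 N and contact force between plunger and plaster_block below 0.1 N and contact force between plunger and spatula below 0.1 N and value of joint plunger above 0.019 m and contact force between the fingers and plunger above 1 N); the arm keeps its last pose, push and grip.
It fails at once if vase or jar tipped over (angle between any of vase, jar's own z axis and vertical above 0.6 rad).
It fails at once if vase or jar dropped (falls freely faster than 0.7 m/s) ((linear speed of vase above 0.7 m/s and contact force between the fingers and vase below 0.01 N) or (linear speed of jar above 0.7 m/s and contact force between the fingers and jar below 0.01 N)).
It fails at once if mug, plaster block or spatula moved by more than 30 mm (distance of any of mug, plaster_block, spatula from where it was at the start of the episode above 0.03 m).
It also fails if it takes over 72 s, if anything falls off the work surface, if the arm or the gripper's body presses on something with over 40 N, if the wrist force passes 120 N, or if a joint passes its speed limit or range.

## Working session

There is one attempt and no reset: what is moved stays moved. The work goes in short steps, Python scripts to look and compute and a tool call to move; the robot and the scene stay as the last step left them, time stands still between calls to the robot, and variables do not carry over. Pictures are saved under pics/ and viewed, about 8 in all and at most 12, crops included, and the job is handed in when it is done.

Besides the shell and the picture viewer there is one more tool, called after "Emit:" as name(argument=value, ...) on one line, values as JSON. play_rows: Moves the arm, as the interface text tells. Its arguments: {"type":"object","properties":{"plan":{"type":"array"},"gripper":{"type":"number"},"grip_force":{"type":"number"}},"required":["plan"]}

```bash
mkdir -p pics; python3 - <<'E'
from bench import arm,cams
import cv2,numpy as np
s=arm.sense();print(s)
for n in("top","side"):
    d=cams.snapshot(n);np.savez(n+".npz",**d);cv2.imwrite(f"pics/{n}0.png",d["img"][:,:,::-1])
    R=cv2.Rodrigues(d["rvec"])[0];print(n,d["mtx"],R,-R.T@d["tvec"].ravel())
E
```

```text
{'time_s': 0.0, 'joints': array([ 1.17439138e+00,  3.51234743e-01,  1.65240955e+00, -2.35215416e-05,
        1.13912589e+00, -8.45797502e-02]), 'qvel': array([-0.00034187, -0.00051099,  0.00077819,  0.00036798, -0.00015892,
       -0.00090495]), 'joint_torque': array([ 7.94353400e-05, -4.97307301e+01, -2.85273725e+01,  7.00002071e-02,
        2.54139845e-02, -8.17727232e-05]), 'eef_pos': array([0.1685747 , 0.52316565, 0.21810778]), 'ee_rot': array([[-9.51778199e-01,  3.06786687e-01, -4.34941425e-04],
       [ 3.06786986e-01,  9.51777573e-01, -1.09446456e-03],
       [ 7.82003360e-05, -1.17512188e-03, -9.99999306e-01]]), 'wrist_force': array([0.05193363, 0.21498197, 0.10812269]), 'wrist_torque': array([ 0.03549255, -0.04129984,  0.04120607]), 'gripper_width': 1.0003901408470137}
top [[520.58510504   0.         273.71402044]
 [  0.         520.58510504 206.93819588]
 [  0.           0.           1.        ]] [[-2.38351907e-03 -9.99904234e-01  1.36323789e-02]
 [-9.94122035e-01  8.93730819e-04 -1.08261632e-01]
 [ 1.08239081e-01 -1.38102919e-02 -9.94028962e-01]] [0.36002071 0.06203819 1.54313879]
side [[458.94756253   0.         276.777216  ]
 [  0.         458.94756253 203.20764339]
 [  0.           0.           1.        ]] [[ 0.89369482 -0.44858308  0.00909915]
 [-0.2545746  -0.52367015 -0.81299529]
 [ 0.36946089  0.72425327 -0.58219916]] [ 0.04599243 -0.91853896  0.89757071]
```

View pics/top0.png

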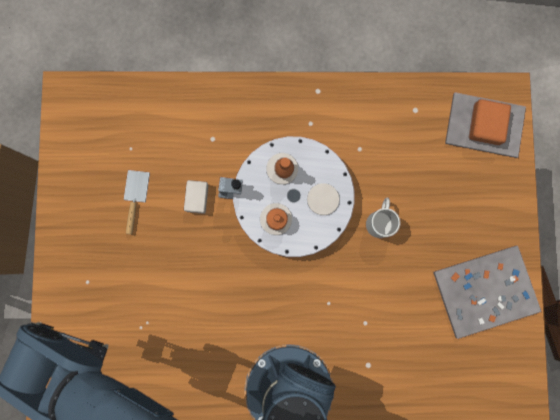

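View pics/side0.png

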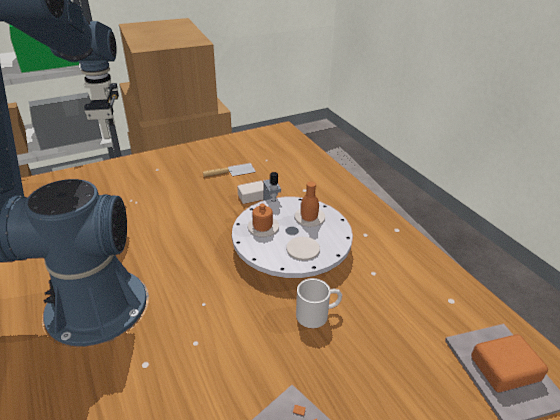

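The top view shows the disc centred near (293,196), the vase at (285,165), the jar at (277,218), the empty bat at (323,198) and the knob at (237,184). In the side view the jar is at (263,218), the vase at (310,205) and the knob at (274,178). I'll enlarge both.

```bash
python3 - <<'E'
import cv2,numpy as np
a=np.load("top.npz")["img"][125:265,175:375,::-1]; b=np.load("side.npz")["img"][165:275,225:360,::-1]
cv2.imwrite("pics/topc.png",cv2.resize(a,None,fx=4,fy=4,interpolation=cv2.INTER_CUBIC))
cv2.imwrite("pics/sidec.png",cv2.resize(b,None,fx=5,fy=5,interpolation=cv2.INTER_CUBIC))
E
```

```text
(no output)
```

View pics/topc.png

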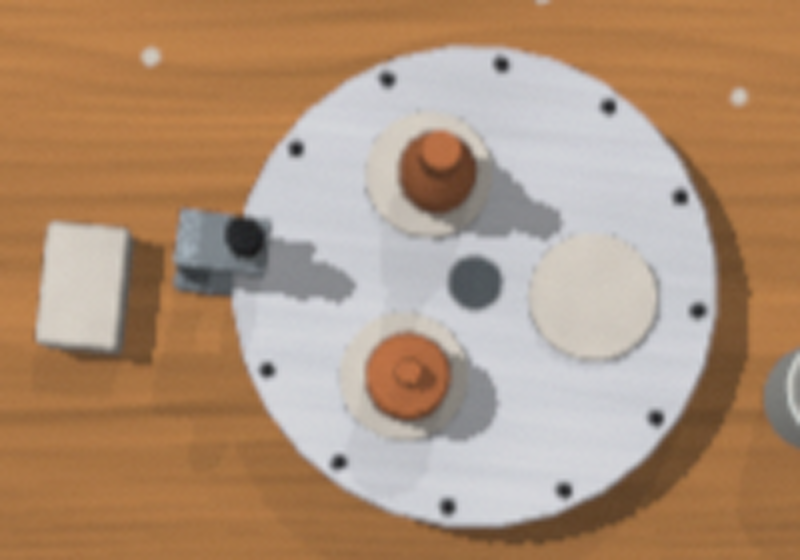

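View pics/sidec.png

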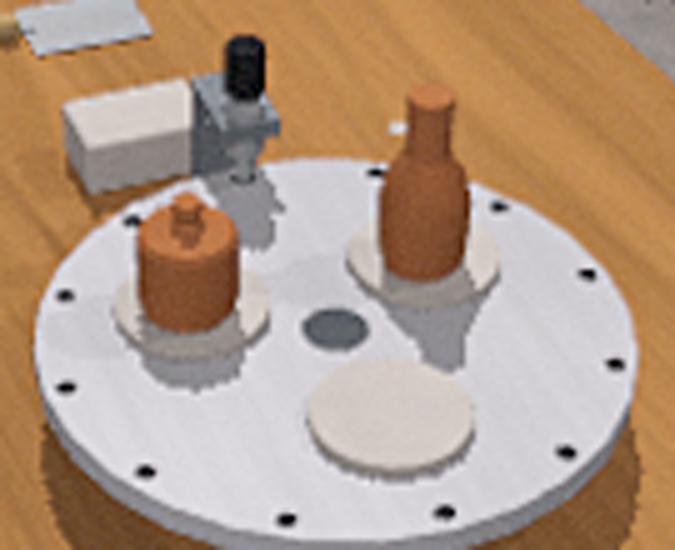

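Top crop (×4): hub (474,283), free bat (594,297), bat A about (430,174), bat B about (404,376), vase mouth (440,152), jar knob (410,371) and plunger knob top (246,236). Side crop (×5): vase mouth (431,97), jar knob top (187,202), plunger knob top (245,46), hub (336,329) and free bat (391,413).

```bash
cat > h.py <<'E'
import numpy as np,cv2
def ray(n,u,v,z):
    d=np.load(n+".npz");R=cv2.Rodrigues(d["rvec"])[0];c=-R.T@d["tvec"].ravel()
    k=R.T@np.linalg.solve(d["mtx"],[u,v,1]);return (c+k*(z-c[2])/k[2])[:2]
def top(u,v,z):return ray("top",175+(u+.5)/4-.5,125+(v+.5)/4-.5,z)
def side(u,v,z):return ray("side",225+(u+.5)/5-.5,165+(v+.5)/5-.5,z)
E
python3 - <<'E'
from h import *
np.set_printoptions(precision=4,suppress=True)
P=dict(hub=(474,283,.058),free=(594,297,.066),A=(430,174,.066),B=(404,376,.066),vase=(440,152,.184),jar=(410,371,.142),knob=(246,236,.158))
T={k:top(*p) for k,p in P.items()}
S=dict(hub=side(336,329,.058),free=side(391,413,.066),vase=side(431,97,.184),jar=side(187,202,.142),knob=side(245,46,.158))
for k in T: print(k,T[k],S.get(k),np.linalg.norm(T[k]-T["hub"]))
bats=np.array([T[k] for k in("A","B","free")]);print(bats.mean(0),np.linalg.norm(T['A']-T['B']))
c=(bats.mean(0));e=0
# fit rotation
z=((bats-c)@[1,1j])*np.exp(-1j*np.deg2rad([0,120,240]));a=np.angle(z.mean());print(abs(z),np.rad2deg(np.angle(z)))
z=((bats-c)@[1,1j])*np.exp(1j*np.deg2rad([0,120,240]));print(np.rad2deg(np.angle(z)))
k=T['knob']-c;print(np.rad2deg(np.arctan2(k[1],k[0])))
E
```

```text
hub [ 0.5552 -0.0146] [ 0.5572 -0.0144] 0.0
free [ 0.544 -0.1  ] [ 0.5449 -0.1008] 0.08619803863299692
A [0.6332 0.017 ] None 0.08421056786577269
B [0.4874 0.0362] None 0.0846501500782964
vase [0.6262 0.0139] [0.6278 0.0106] 0.0765297488330539
jar [0.4842 0.0334] [0.4842 0.0318] 0.0856489049878067
knob [0.574  0.1437] [0.5755 0.1429] 0.15932564644937036
[ 0.5549 -0.0156] 0.14709266393380016
[0.0849 0.085  0.0851] [22.6139 22.5057 22.6438]
[ 22.6139 -97.4943 142.6438]
83.1624957217655
```

All measurements agree within 2–3 mm: bats 85 mm from the centre, 147 mm apart. Targets: A (0.633, 0.017), B (0.487, 0.0365), free bat (0.5445, −0.1005). Plan: vase → free bat, jar → A, vase → B, then the plunger, keeping the tool's yaw throughout. First, travel to above the vase.

Emit:
play_rows(plan=[-0.02,-0.012,0,0,0,0,-0.03,-0.0175,0,0,0,0,-0.03,-0.0175,0,0,0,0,-0.03,-0.0175,0,0,0,0,-0.03,-0.0175,0,0,0,0,-0.03,-0.0175,0,0,0,0,-0.03,-0.0175,0,0,0,0,-0.03,-0.0175,0,0,0,0], gripper=0, grip_force=25)

```text
time_s: 0.77
eef_pos: [0.3471, 0.3234, 0.2185]
ee_rot: [[-0.952, 0.307, -0.0], [0.307, 0.952, -0.0], [0.0, -0.0, -1.0]]
wrist_force: [0.4, 1.2, 0.5]
gripper_width: 0.997
```

Emit:
play_rows(plan=[-0.03,-0.0175,0,0,0,0,-0.03,-0.0175,0,0,0,0,-0.03,-0.0175,0,0,0,0,-0.03,-0.0175,0,0,0,0,-0.03,-0.0175,0,0,0,0,-0.03,-0.0175,0,0,0,0,-0.03,-0.0175,0,0,0,0,-0.03,-0.0175,0,0,0,0])

```text
time_s: 1.43
eef_pos: [0.5326, 0.1165, 0.2184]
ee_rot: [[-0.952, 0.307, -0.0], [0.307, 0.952, 0.0], [0.0, -0.0, -1.0]]
wrist_force: [0.2, -0.2, -0.1]
gripper_width: 0.998
```

Emit:
play_rows(plan=[-0.03,-0.0175,0,0,0,0,-0.03,-0.0175,0,0,0,0,-0.03,-0.0175,0,0,0,0,-0.02,-0.012,0,0,0,0,0,0,0,0,0,0,0,0,0,0,0,0])

```text
time_s: 1.93
eef_pos: [0.6168, 0.0221, 0.2178]
ee_rot: [[-0.951, 0.308, -0.001], [0.308, 0.951, 0.0], [0.001, -0.0, -1.0]]
wrist_force: [-0.2, 1.5, -0.7]
gripper_width: 0.995
```

```bash
cat >> h.py <<'E'
def to(x,y,z):
    from bench import arm
    s=arm.sense();R=s["ee_rot"];print("t",round(s["time_s"],2),"pos",s["eef_pos"].round(4),"F",s["wrist_force"].round(2),"w",round(s["gripper_width"],3),"j",s["joints"].round(2))
    print("tool delta",(R.T@(np.array([x,y,z])-s["eef_pos"])).round(4), "tilt",R[:2,2].round(4))
E
python3 -c "from h import *;to(.627,.012,.150)"
```

```text
t 1.93 pos [0.6168 0.0221 0.2178] F [-0.21  1.53 -0.7 ] w 0.995 j [-0.04  0.47  1.47  0.    1.2  -1.3 ]
tool delta [-0.0129 -0.0064  0.0678] tilt [-0.0013  0.0001]
```

Emit:
play_rows(plan=[-0.0065,-0.0032,0,0,0,0,-0.0065,-0.0032,0.005,0,0,0,0,0,0.015,0,0,0,0,0,0.015,0,0,0,0,0,0.015,0,0,0,0,0,0.015,0,0,0,0,0,0.006,0,0,0,0,0,0,0,0,0])

```text
time_s: 2.6
eef_pos: [0.6264, 0.0132, 0.1461]
ee_rot: [[-0.952, 0.306, -0.003], [0.306, 0.952, 0.0], [0.003, -0.001, -1.0]]
wrist_force: [1.0, -0.5, 0.2]
gripper_width: 1.004
```

```bash
python3 - <<'E'
from h import *
from bench import cams
to(.627,.012,.147)
d=cams.snapshot("side");cv2.imwrite("pics/s1.png",cv2.resize(d["img"][120:275,225:400,::-1],None,fx=4,fy=4,interpolation=2))
E
```

```text
t 2.6 pos [0.6264 0.0132 0.1461] F [ 1.03 -0.5   0.21] w 1.004 j [-0.05  0.57  1.51  0.    1.07 -1.31]
tool delta [-0.0009 -0.0009 -0.0009] tilt [-0.0026  0.0002]
```

View pics/s1.png

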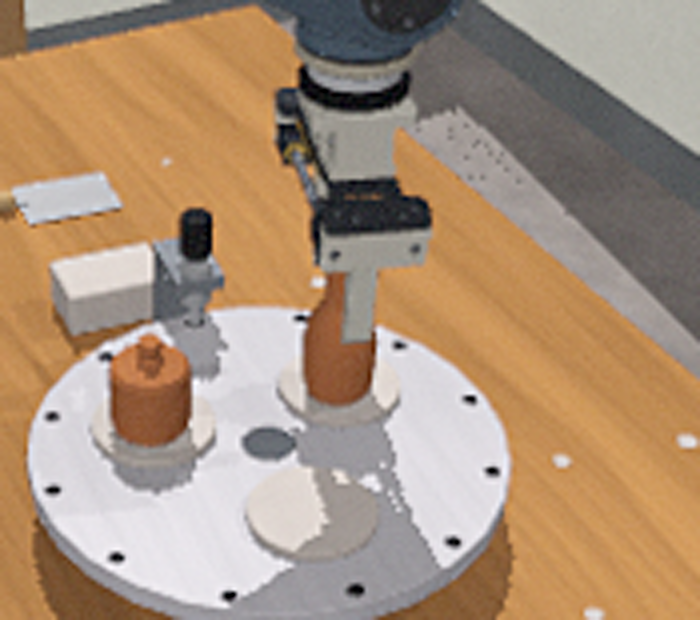

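The near finger (about (360,305)) stands in front of the neck and the far finger is hidden behind it, so the vase is straddled. I'll close now.

Emit:
play_rows(plan=[0,0,0,0,0,0,0,0,0,0,0,0,0,0,0,0,0,0,0,0,0,0,0,0,0,0,0,0,0,0,0,0,0,0,0,0,0,0,0,0,0,0,0,0,0,0,0,0], gripper=255, grip_force=25)

```text
time_s: 3.32
eef_pos: [0.6271, 0.0128, 0.1477]
ee_rot: [[-0.952, 0.307, 0.0], [0.307, 0.952, -0.0], [-0.0, 0.0, -1.0]]
wrist_force: [0.5, 0.5, -0.1]
gripper_width: 0.48
```

Emit:
play_rows(plan=[0,0,0,0,0,0,0,0,0,0,0,0,0,0,-0.003,0,0,0,0,0,-0.005,0,0,0,0,0,-0.008,0,0,0,0,0,-0.008,0,0,0,0,0,-0.006,0,0,0,0,0,0,0,0,0])

```text
time_s: 3.98
eef_pos: [0.6279, 0.0128, 0.1796]
ee_rot: [[-0.952, 0.307, 0.003], [0.307, 0.952, -0.0], [-0.003, 0.001, -1.0]]
wrist_force: [0.4, -0.0, -3.2]
gripper_width: 0.284
```

```bash
python3 - <<'E'
from h import *
from bench import cams
to(.5445,-.1005,.177)
d=cams.snapshot("side");cv2.imwrite("pics/s2.png",cv2.resize(d["img"][120:275,225:400,::-1],None,fx=4,fy=4,interpolation=2))
E
```

```text
t 3.98 pos [0.6279 0.0128 0.1796] F [ 0.36 -0.02 -3.25] w 0.284 j [-0.05  0.53  1.48 -0.    1.13 -1.31]
tool delta [ 0.0446 -0.1334  0.0024] tilt [ 0.0027 -0.0002]
```

View pics/s2.png

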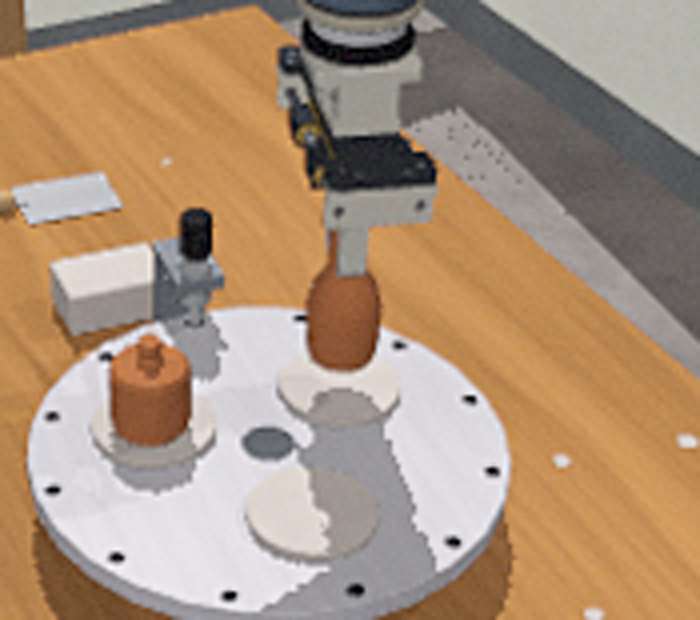

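The vase is lifted about 30 mm and upright, foot at about (343,365); opening 26.4 mm matches the 27 mm neck. Moving to the free bat.

Emit:
play_rows(plan=[0.002,-0.006,0,0,0,0,0.004,-0.012,0,0,0,0,0.0055,-0.0165,0,0,0,0,0.0055,-0.0165,0,0,0,0,0.0055,-0.0165,0,0,0,0,0.0055,-0.0165,0,0,0,0,0.0055,-0.0165,0,0,0,0,0.0055,-0.0165,0,0,0,0])

```text
time_s: 4.7
eef_pos: [0.5526, -0.0879, 0.1773]
ee_rot: [[-0.952, 0.307, -0.001], [0.307, 0.952, 0.0], [0.001, -0.0, -1.0]]
wrist_force: [0.4, -0.2, -3.5]
gripper_width: 0.286
```

Emit:
play_rows(plan=[0.0036,-0.011,0,0,0,0,0.002,-0.006,0,0,0,0,0,0,0,0,0,0,0,0,0.008,0,0,0,0,0,0.008,0,0,0,0,0,0.006,0,0,0,0,0,0,0,0,0,0,0,0,0,0,0])

```text
time_s: 5.37
eef_pos: [0.5435, -0.1006, 0.1549]
ee_rot: [[-0.952, 0.306, -0.001], [0.306, 0.952, 0.0], [0.001, -0.0, -1.0]]
wrist_force: [0.4, 0.4, -3.0]
gripper_width: 0.282
```

```bash
python3 -c "from h import *;to(.5445,-.1005,.1475)"
```

```text
t 5.37 pos [ 0.5435 -0.1006  0.1549] F [ 0.38  0.39 -2.96] w 0.282 j [-0.27  0.43  1.71  0.    1.01 -1.53]
tool delta [-0.001   0.0004  0.0074] tilt [-0.0013  0.0004]
```

Lower gently in millimetres until the force shows contact.

Emit:
play_rows(plan=[0,0,0.002,0,0,0,0,0,0.002,0,0,0,0,0,0.001,0,0,0,0,0,0.001,0,0,0,0,0,0,0,0,0,0,0,0,0,0,0])

```text
time_s: 5.87
eef_pos: [0.5436, -0.1011, 0.1497]
ee_rot: [[-0.952, 0.307, 0.0], [0.307, 0.952, -0.0], [-0.0, -0.0, -1.0]]
wrist_force: [-0.3, 0.1, -3.0]
gripper_width: 0.286
```

Emit:
play_rows(plan=[0,0,0.001,0,0,0,0,0,0,0,0,0,0,0,0,0,0,0])

```text
time_s: 6.12
eef_pos: [0.5436, -0.101, 0.1486]
ee_rot: [[-0.952, 0.307, -0.0], [0.307, 0.952, 0.0], [0.0, 0.0, -1.0]]
wrist_force: [0.2, -0.5, -2.2]
gripper_width: 0.288
```

Emit:
play_rows(plan=[0,0,0.001,0,0,0,0,0,0,0,0,0,0,0,0,0,0,0])

```text
time_s: 6.37
eef_pos: [0.5439, -0.1011, 0.1481]
ee_rot: [[-0.952, 0.307, 0.001], [0.307, 0.952, -0.0], [-0.001, 0.0, -1.0]]
wrist_force: [0.2, 1.3, 2.6]
gripper_width: 0.282
```

Contact felt (+2.6 N). Release and rise.

Emit:
play_rows(plan=[0,0,0,0,0,0,0,0,0,0,0,0,0,0,0,0,0,0,0,0,0,0,0,0,0,0,0,0,0,0,0,0,0,0,0,0,0,0,-0.008,0,0,0,0,0,-0.015,0,0,0], gripper=0)

```text
time_s: 7.03
eef_pos: [0.5428, -0.1009, 0.17]
ee_rot: [[-0.952, 0.307, -0.003], [0.307, 0.952, 0.001], [0.003, -0.0, -1.0]]
wrist_force: [-0.6, -0.2, 0.3]
gripper_width: 0.81
```

Emit:
play_rows(plan=[0,0,-0.02,0,0,0,0,0,-0.02,0,0,0,0,0,-0.01,0,0,0,0.012,0.0135,0,0,0,0,0.017,0.019,0,0,0,0,0.017,0.019,0,0,0,0,0.017,0.019,0,0,0,0,0.017,0.019,0,0,0,0])

```text
time_s: 7.7
eef_pos: [0.4942, 0.0096, 0.2207]
ee_rot: [[-0.952, 0.307, 0.0], [0.307, 0.952, -0.0], [-0.0, 0.0, -1.0]]
wrist_force: [-0.2, 0.3, -0.4]
gripper_width: 1.0
```

Emit:
play_rows(plan=[0.012,0.0135,0,0,0,0,0.006,0.006,0,0,0,0,0,0,0.01,0,0,0,0,0,0.02,0,0,0,0,0,0.01,0,0,0,0,0,0,0,0,0])

```text
time_s: 8.2
eef_pos: [0.4828, 0.032, 0.1782]
ee_rot: [[-0.952, 0.307, -0.004], [0.307, 0.952, -0.0], [0.004, -0.001, -1.0]]
wrist_force: [-0.2, -0.5, -0.2]
gripper_width: 1.0
```

```bash
python3 - <<'E'
from h import *
from bench import cams
to(.484,.0326,.086)
for n in("top","side"):np.savez(n+"2.npz",**cams.snapshot(n))
a=np.load("side2.npz")["img"][120:275,225:400,::-1];b=np.load("top2.npz")["img"][125:280,185:360,::-1]
cv2.imwrite("pics/s3.png",np.hstack([cv2.resize(i,(400,354),interpolation=2) for i in(a,b)]))
E
```

```text
t 8.2 pos [0.4828 0.032  0.1782] F [-0.22 -0.53 -0.18] w 1.0 j [-0.03  0.28  1.86 -0.    1.   -1.29]
tool delta [-0.0014  0.001   0.0922] tilt [-0.0041 -0.    ]
```

View pics/s3.png

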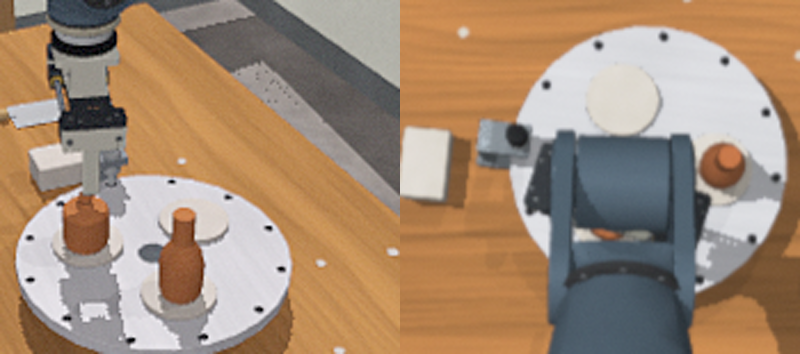

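The vase stands upright on the free bat (top at (184,214) in the left panel), A is empty, and the gripper is above the jar (86,225). Descend and grip the jar.

Emit:
play_rows(plan=[-0.0014,0.001,0.01,0,0,0,0,0,0.016,0,0,0,0,0,0.016,0,0,0,0,0,0.016,0,0,0,0,0,0.016,0,0,0,0,0,0.01,0,0,0,0,0,0.007,0,0,0,0,0,0,0,0,0])

```text
time_s: 8.97
eef_pos: [0.4851, 0.0332, 0.0887]
ee_rot: [[-0.952, 0.307, -0.001], [0.307, 0.952, 0.0], [0.001, -0.0, -1.0]]
wrist_force: [-0.6, -0.1, -0.3]
gripper_width: 1.0
```

Emit:
play_rows(plan=[0,0,0,0,0,0,0,0,0,0,0,0,0,0,0,0,0,0,0,0,0,0,0,0,0,0,0,0,0,0,0,0,0,0,0,0,0,0,0,0,0,0,0,0,0,0,0,0], gripper=255, grip_force=25)

```text
time_s: 9.63
eef_pos: [0.4858, 0.0335, 0.09]
ee_rot: [[-0.952, 0.307, 0.001], [0.307, 0.952, 0.0], [-0.001, 0.001, -1.0]]
wrist_force: [0.0, 2.3, 5.6]
gripper_width: 0.637
```

```bash
python3 -c "from h import *;to(.633,.017,.116)"
```

```text
t 9.63 pos [0.4858 0.0335 0.09  ] F [0.04 2.26 5.55] w 0.637 j [-0.03  0.42  1.92  0.    0.79 -1.29]
tool delta [-0.1452  0.0295 -0.0258] tilt [0.001  0.0003]
```

Emit:
play_rows(plan=[0,0,0,0,0,0,0,0,-0.003,0,0,0,0,0,-0.006,0,0,0,0,0,-0.008,0,0,0,0,0,-0.008,0,0,0,0,0,-0.005,0,0,0,-0.006,0.0012,0,0,0,0,-0.012,0.0024,0,0,0,0])

```text
time_s: 10.3
eef_pos: [0.5035, 0.0312, 0.1201]
ee_rot: [[-0.952, 0.307, 0.0], [0.307, 0.952, -0.0], [-0.0, -0.0, -1.0]]
wrist_force: [-0.1, 0.2, -2.8]
gripper_width: 0.638
```

```bash
python3 -c "from h import *;to(.633,.017,.116)"
```

```text
t 10.3 pos [0.5035 0.0312 0.1201] F [-0.14  0.22 -2.78] w 0.638 j [-0.03  0.4   1.86 -0.    0.88 -1.29]
tool delta [-0.1276  0.0262  0.0041] tilt [ 0.0001 -0.    ]
```

Jar is held (2.8 N weight, opening 59 mm). Moving to A.

Emit:
play_rows(plan=[-0.016,0.0033,0,0,0,0,-0.018,0.0037,0,0,0,0,-0.018,0.0037,0,0,0,0,-0.018,0.0037,0,0,0,0,-0.018,0.0037,0,0,0,0,-0.018,0.0037,0,0,0,0,-0.013,0.0026,0,0,0,0,-0.007,0.0014,0,0,0,0])

```text
time_s: 10.97
eef_pos: [0.6329, 0.0168, 0.1192]
ee_rot: [[-0.952, 0.307, 0.0], [0.307, 0.952, -0.0], [-0.0, -0.0, -1.0]]
wrist_force: [-0.4, -0.3, -3.0]
gripper_width: 0.639
```

Emit:
play_rows(plan=[0,0,0,0,0,0,0,0,0.006,0,0,0,0,0,0.008,0,0,0,0,0,0.006,0,0,0,0,0,0.004,0,0,0,0,0,0,0,0,0,0,0,0,0,0,0])

```text
time_s: 11.55
eef_pos: [0.6312, 0.0172, 0.0954]
ee_rot: [[-0.952, 0.307, -0.001], [0.307, 0.952, 0.0], [0.001, -0.0, -1.0]]
wrist_force: [0.3, 0.3, -2.9]
gripper_width: 0.635
```

```bash
python3 -c "from h import *;to(.634,.017,.089)"
```

```text
t 11.55 pos [0.6312 0.0172 0.0954] F [ 0.31  0.3  -2.94] w 0.635 j [-0.05  0.64  1.53  0.    0.98 -1.31]
tool delta [-0.0027  0.0007  0.0064] tilt [-0.0006  0.    ]
```

Emit:
play_rows(plan=[-0.002,0,0.002,0,0,0,0,0,0.002,0,0,0,0,0,0,0,0,0])

```text
time_s: 11.8
eef_pos: [0.6334, 0.0165, 0.0914]
ee_rot: [[-0.952, 0.307, -0.0], [0.307, 0.952, -0.0], [0.0, -0.0, -1.0]]
wrist_force: [-0.4, -1.4, -3.0]
gripper_width: 0.64
```

Emit:
play_rows(plan=[0,0,0.001,0,0,0,0,0,0,0,0,0,0,0,0,0,0,0])

```text
time_s: 12.05
eef_pos: [0.6334, 0.0165, 0.0907]
ee_rot: [[-0.952, 0.307, 0.0], [0.307, 0.952, -0.0], [-0.0, 0.0, -1.0]]
wrist_force: [-0.5, 0.4, -3.6]
gripper_width: 0.636
```

Emit:
play_rows(plan=[0,0,0.001,0,0,0,0,0,0,0,0,0,0,0,0,0,0,0])

```text
time_s: 12.3
eef_pos: [0.6335, 0.0165, 0.0901]
ee_rot: [[-0.952, 0.307, 0.001], [0.307, 0.952, -0.0], [-0.0, 0.0, -1.0]]
wrist_force: [-2.2, -0.4, 3.9]
gripper_width: 0.641
```

Contact. Release, rise, go over to the vase.

Emit:
play_rows(plan=[0,0,0,0,0,0,0,0,0,0,0,0,0,0,0,0,0,0,0,0,0,0,0,0,0,0,0,0,0,0,0,0,0,0,0,0,0,0,0,0,0,0,0,0,-0.01,0,0,0], gripper=0)

```text
time_s: 12.97
eef_pos: [0.6323, 0.0165, 0.0982]
ee_rot: [[-0.952, 0.307, -0.003], [0.307, 0.952, 0.0], [0.003, -0.001, -1.0]]
wrist_force: [0.5, 0.6, -0.6]
gripper_width: 1.001
```

Emit:
play_rows(plan=[0,0,-0.015,0,0,0,0,0,-0.02,0,0,0,0,0,-0.025,0,0,0,0,0,-0.025,0,0,0,0,0,-0.025,0,0,0,0,0,-0.018,0,0,0,0.005,-0.014,0,0,0,0,0.008,-0.023,0,0,0,0])

```text
time_s: 13.63
eef_pos: [0.6104, -0.014, 0.2296]
ee_rot: [[-0.952, 0.305, 0.003], [0.305, 0.952, -0.0], [-0.003, 0.001, -1.0]]
wrist_force: [-0.3, -0.8, -0.9]
gripper_width: 0.997
```

Emit:
play_rows(plan=[0.009,-0.0255,0,0,0,0,0.009,-0.0255,0,0,0,0,0.009,-0.0255,0,0,0,0,0.006,-0.017,0,0,0,0,0.0033,-0.009,0,0,0,0,0,0,0,0,0,0,0,0,0,0,0,0])

```text
time_s: 14.22
eef_pos: [0.544, -0.101, 0.2282]
ee_rot: [[-0.952, 0.307, 0.001], [0.307, 0.952, 0.0], [-0.001, 0.0, -1.0]]
wrist_force: [0.1, 0.2, 0.5]
gripper_width: 0.998
```

```bash
python3 -c "from h import *;to(.5438,-.1011,.148)"
```

```text
t 14.22 pos [ 0.544  -0.101   0.2282] F [0.09 0.16 0.5 ] w 0.998 j [-0.27  0.35  1.63  0.    1.16 -1.53]
tool delta [ 0.0003 -0.0002  0.0802] tilt [0.0009 0.    ]
```

Emit:
play_rows(plan=[0,0,0.01,0,0,0,0,0,0.016,0,0,0,0,0,0.016,0,0,0,0,0,0.016,0,0,0,0,0,0.014,0,0,0,0,0,0.008,0,0,0,0,0,0,0,0,0,0,0,0,0,0,0])

```text
time_s: 14.88
eef_pos: [0.5439, -0.1007, 0.1474]
ee_rot: [[-0.952, 0.306, -0.001], [0.306, 0.952, 0.0], [0.001, 0.0, -1.0]]
wrist_force: [0.3, 0.5, 1.1]
gripper_width: 1.002
```

Emit:
play_rows(plan=[0,0,0,0,0,0,0,0,0,0,0,0,0,0,0,0,0,0,0,0,0,0,0,0,0,0,0,0,0,0,0,0,0,0,0,0,0,0,0,0,0,0,0,0,0,0,0,0], gripper=255, grip_force=25)

```text
time_s: 15.55
eef_pos: [0.5437, -0.1012, 0.1477]
ee_rot: [[-0.952, 0.307, 0.0], [0.307, 0.952, -0.0], [-0.0, -0.0, -1.0]]
wrist_force: [0.9, 0.2, -0.9]
gripper_width: 0.474
```

Emit:
play_rows(plan=[0,0,0,0,0,0,0,0,0,0,0,0,0,0,-0.003,0,0,0,0,0,-0.005,0,0,0,0,0,-0.008,0,0,0,0,0,-0.008,0,0,0,0,0,-0.006,0,0,0,0,0,0,0,0,0])

```text
time_s: 16.22
eef_pos: [0.5444, -0.1014, 0.1794]
ee_rot: [[-0.952, 0.307, 0.003], [0.307, 0.952, -0.001], [-0.003, 0.0, -1.0]]
wrist_force: [0.2, -0.2, -3.6]
gripper_width: 0.286
```

```bash
python3 -c "from h import *;to(.487,.0365,.178)"
```

```text
t 16.22 pos [ 0.5444 -0.1014  0.1794] F [ 0.19 -0.19 -3.56] w 0.286 j [-0.27  0.4   1.68  0.    1.05 -1.53]
tool delta [0.0969 0.1136 0.0012] tilt [ 0.0025 -0.0007]
```

Emit:
play_rows(plan=[0.005,0.006,0,0,0,0,0.01,0.0117,0,0,0,0,0.013,0.0152,0,0,0,0,0.013,0.0152,0,0,0,0,0.013,0.0152,0,0,0,0,0.013,0.0152,0,0,0,0,0.013,0.0152,0,0,0,0,0.01,0.0117,0,0,0,0])

```text
time_s: 16.88
eef_pos: [0.4886, 0.029, 0.1772]
ee_rot: [[-0.952, 0.306, -0.001], [0.306, 0.952, 0.0], [0.001, -0.0, -1.0]]
wrist_force: [-0.2, -1.3, -3.2]
gripper_width: 0.286
```

Emit:
play_rows(plan=[0.0055,0.0065,0,0,0,0,0.0015,0.0017,0,0,0,0,0,0,0.006,0,0,0,0,0,0.008,0,0,0,0,0,0.006,0,0,0,0,0,0.004,0,0,0,0,0,0,0,0,0,0,0,0,0,0,0])

```text
time_s: 17.55
eef_pos: [0.4861, 0.0364, 0.1532]
ee_rot: [[-0.952, 0.307, -0.001], [0.307, 0.952, -0.0], [0.001, -0.0, -1.0]]
wrist_force: [1.3, 0.5, -3.0]
gripper_width: 0.284
```

```bash
python3 -c "from h import *;to(.487,.0365,.148)"
```

```text
t 17.55 pos [0.4861 0.0364 0.1532] F [ 1.27  0.54 -2.99] w 0.284 j [-0.02  0.32  1.87 -0.    0.94 -1.28]
tool delta [-0.0008  0.0004  0.0052] tilt [-0.0008 -0.    ]
```

Emit:
play_rows(plan=[0,0,0.002,0,0,0,0,0,0.001,0,0,0,0,0,0,0,0,0])

```text
time_s: 17.8
eef_pos: [0.4862, 0.0367, 0.1506]
ee_rot: [[-0.952, 0.307, 0.0], [0.307, 0.952, -0.0], [-0.0, -0.0, -1.0]]
wrist_force: [0.3, 0.2, -3.2]
gripper_width: 0.286
```

Emit:
play_rows(plan=[0,0,0.001,0,0,0,0,0,0,0,0,0,0,0,0,0,0,0])

```text
time_s: 18.05
eef_pos: [0.4862, 0.0367, 0.1497]
ee_rot: [[-0.952, 0.307, 0.0], [0.307, 0.952, -0.0], [-0.0, -0.0, -1.0]]
wrist_force: [0.4, 0.2, -3.3]
gripper_width: 0.285
```

Emit:
play_rows(plan=[0,0,0.001,0,0,0,0,0,0,0,0,0,0,0,0,0,0,0])

```text
time_s: 18.3
eef_pos: [0.4862, 0.0367, 0.1486]
ee_rot: [[-0.952, 0.307, -0.0], [0.307, 0.952, 0.0], [0.0, 0.0, -1.0]]
wrist_force: [-0.5, 0.1, -2.6]
gripper_width: 0.285
```

Not quite on; one more half millimetre or so.

Emit:
play_rows(plan=[0,0,0.0008,0,0,0,0,0,0,0,0,0,0,0,0,0,0,0])

```text
time_s: 18.55
eef_pos: [0.4865, 0.0368, 0.1484]
ee_rot: [[-0.952, 0.307, 0.001], [0.307, 0.952, 0.0], [-0.001, 0.0, -1.0]]
wrist_force: [-1.3, 1.2, 5.6]
gripper_width: 0.286
```

Contact. Release, rise, go above the plunger knob.

Emit:
play_rows(plan=[0,0,0,0,0,0,0,0,0,0,0,0,0,0,0,0,0,0,0,0,0,0,0,0,0,0,0,0,0,0,0,0,0,0,0,0,0,0,0,0,0,0,0,0,-0.01,0,0,0], gripper=0)

```text
time_s: 19.22
eef_pos: [0.4853, 0.0367, 0.1568]
ee_rot: [[-0.952, 0.307, -0.003], [0.307, 0.952, 0.0], [0.003, -0.001, -1.0]]
wrist_force: [0.8, 0.4, -0.6]
gripper_width: 0.81
```

Emit:
play_rows(plan=[0,0,-0.015,0,0,0,0,0,-0.02,0,0,0,0,0,-0.02,0,0,0,0,0,-0.012,0,0,0,-0.004,0.01,0,0,0,0,-0.008,0.02,0,0,0,0,-0.01,0.025,0,0,0,0,-0.01,0.025,0,0,0,0])

```text
time_s: 19.88
eef_pos: [0.5419, 0.1043, 0.2245]
ee_rot: [[-0.952, 0.307, -0.0], [0.307, 0.952, 0.0], [0.0, 0.0, -1.0]]
wrist_force: [0.3, -0.5, -0.7]
gripper_width: 0.998
```

Emit:
play_rows(plan=[-0.01,0.025,0,0,0,0,-0.006,0.015,0,0,0,0,-0.0037,0.0096,0,0,0,0,0,0,0.01,0,0,0,0,0,0.012,0,0,0,0,0,0.01,0,0,0,0,0,0,0,0,0,0,0,0,0,0,0])

```text
time_s: 20.55
eef_pos: [0.5744, 0.1435, 0.192]
ee_rot: [[-0.952, 0.307, -0.002], [0.307, 0.952, -0.0], [0.002, -0.001, -1.0]]
wrist_force: [-0.3, -0.8, 0.4]
gripper_width: 0.997
```

```bash
python3 - <<'E'
from h import *
from bench import cams
to(.5755,.1443,.127)
for n in("top","side"):np.savez(n+"3.npz",**cams.snapshot(n))
a=np.load("side3.npz")["img"][110:265,225:360,::-1];b=np.load("top3.npz")["img"][125:280,200:335,::-1]
cv2.imwrite("pics/s4.png",np.hstack([cv2.resize(i,(400,459),interpolation=2) for i in(a,b)]))
E
```

```text
t 20.55 pos [0.5744 0.1435 0.192 ] F [-0.29 -0.77  0.41] w 0.997 j [ 0.17  0.45  1.57 -0.    1.12 -1.09]
tool delta [-0.0009  0.0011  0.065 ] tilt [-0.0018 -0.0003]
```

View pics/s4.png

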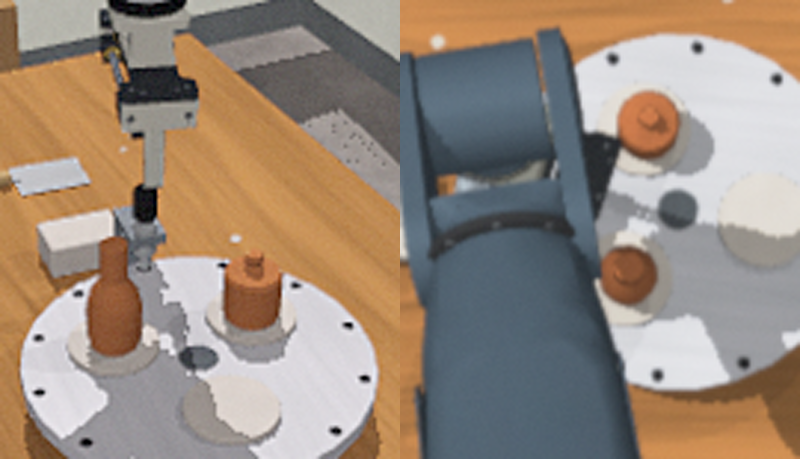

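The vase is on B and the jar on A, both upright and near centre (left panel: vase at (113,300), jar at (251,290)). The gripper is over the plunger knob at (145,200). Descend and close on it.

Emit:
play_rows(plan=[-0.0009,0.001,0.008,0,0,0,0,0,0.014,0,0,0,0,0,0.014,0,0,0,0,0,0.014,0,0,0,0,0,0.01,0,0,0,0,0,0.005,0,0,0,0,0,0,0,0,0,0,0,0,0,0,0])

```text
time_s: 21.32
eef_pos: [0.5765, 0.1449, 0.1281]
ee_rot: [[-0.952, 0.307, 0.0], [0.307, 0.952, 0.0], [-0.0, 0.0, -1.0]]
wrist_force: [-0.8, 0.4, -0.2]
gripper_width: 1.0
```

Emit:
play_rows(plan=[0,0,0,0,0,0,0,0,0,0,0,0,0,0,0,0,0,0,0,0,0,0,0,0,0,0,0,0,0,0,0,0,0,0,0,0,0,0,0,0,0,0,0,0,0,0,0,0], gripper=255, grip_force=50)

```text
time_s: 21.98
eef_pos: [0.5763, 0.1449, 0.1278]
ee_rot: [[-0.952, 0.307, -0.0], [0.307, 0.952, -0.0], [0.0, -0.0, -1.0]]
wrist_force: [-0.4, -0.4, -0.7]
gripper_width: 0.479
```

Emit:
play_rows(plan=[0,0,0,0,0,0,0,0,0,0,0,0,0,0,0,0,0,0,0,0,0,0,0,0,0,0,0,0,0,0,0,0,0,0,0,0])

```text
time_s: 22.48
eef_pos: [0.5772, 0.1475, 0.128]
ee_rot: [[-0.952, 0.307, 0.003], [0.307, 0.952, 0.004], [-0.001, 0.005, -1.0]]
wrist_force: [6.3, 16.9, -4.0]
gripper_width: 0.273
```

Opening 25.4 mm, so the knob is gripped, but there is a side load of 17 N towards +y. I'll shift to relieve it before pulling.

Emit:
play_rows(plan=[0,0.0015,0,0,0,0,0,0.001,0,0,0,0,0,0,0,0,0,0,0,0,0,0,0,0])

```text
time_s: 22.82
eef_pos: [0.5772, 0.1477, 0.1279]
ee_rot: [[-0.952, 0.307, 0.0], [0.307, 0.952, 0.001], [-0.0, 0.001, -1.0]]
wrist_force: [3.0, 4.6, -1.6]
gripper_width: 0.268
```

Load is down to 5 N. Add a touch more, then pull up.

Emit:
play_rows(plan=[0,0.0006,0,0,0,0,0,0,-0.004,0,0,0,0,0,-0.004,0,0,0,0,0,-0.004,0,0,0,0,0,-0.003,0,0,0,0,0,0,0,0,0])

```text
time_s: 23.32
eef_pos: [0.5772, 0.1477, 0.1432]
ee_rot: [[-0.952, 0.307, -0.0], [0.307, 0.952, -0.0], [0.0, -0.0, -1.0]]
wrist_force: [3.4, 1.7, -8.0]
gripper_width: 0.271
```

Emit:
play_rows(plan=[0,0,-0.003,0,0,0,0,0,-0.003,0,0,0,0,0,-0.002,0,0,0,0,0,0,0,0,0,0,0,0,0,0,0])

```text
time_s: 23.73
eef_pos: [0.5772, 0.1477, 0.1507]
ee_rot: [[-0.952, 0.307, -0.0], [0.307, 0.952, -0.0], [0.0, -0.0, -1.0]]
wrist_force: [4.4, 0.4, -9.5]
gripper_width: 0.272
```

The force follows the spring (8 N, then 9.5 N), so nothing is slipping. Now the last millimetre or so to the stop.

Emit:
play_rows(plan=[0,0,-0.001,0,0,0,0,0,0,0,0,0,0,0,-0.0008,0,0,0,0,0,0,0,0,0,0,0,0,0,0,0,0,0,0,0,0,0])

```text
time_s: 24.23
eef_pos: [0.5771, 0.1477, 0.152]
ee_rot: [[-0.952, 0.307, -0.001], [0.307, 0.952, -0.0], [0.0, -0.0, -1.0]]
wrist_force: [6.5, 1.6, -15.2]
gripper_width: 0.271
```

```bash
python3 - <<'E'
from h import *
from bench import cams
to(.5772,.1477,.1518)
for n in("top","side"):np.savez(n+"4.npz",**cams.snapshot(n))
a=np.load("side4.npz")["img"][130:265,235:350,::-1];b=np.load("top4.npz")["img"][125:260,220:335,::-1]
cv2.imwrite("pics/s5.png",np.hstack([cv2.resize(i,(400,470),interpolation=2) for i in(a,b)]))
E
```

```text
t 24.23 pos [0.5771 0.1477 0.152 ] F [  6.5    1.64 -15.22] w 0.271 j [ 0.17  0.51  1.59 -0.    1.04 -1.09]
tool delta [-0.0001 -0.      0.0002] tilt [-0.0005 -0.0002]
```

View pics/s5.png

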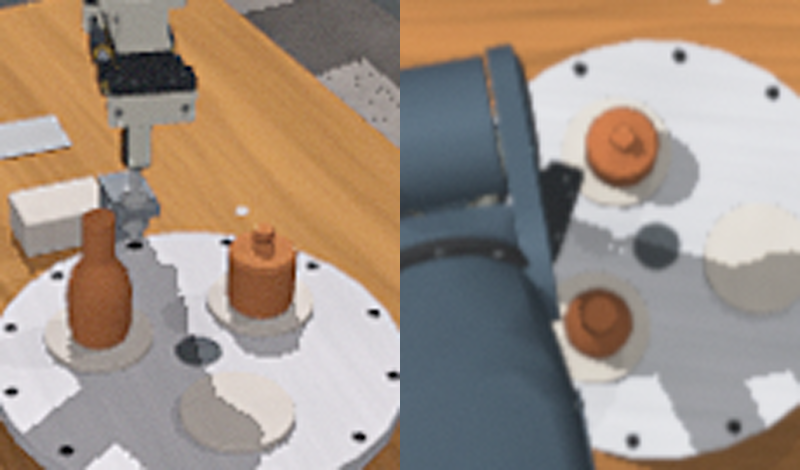

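The force jumps to 15 N at 24.1 mm of travel, which is the stop. The pin is up, leaving the hole open at (135,243). The vase (98,290) and jar (262,270) stand on their bats. One last position check, then hand in.

```bash
python3 - <<'E'
from h import *
from bench import arm
k=400/115
j=ray("top4",220+224/k,125+136/k,.142);v=ray("top4",220+201/k,125+315/k,.184)
print("jar-A",j-[.633,.017],"vase-B",v-[.487,.0365])
if np.linalg.norm(j-[.633,.017])<.012 and np.linalg.norm(v-[.487,.0365])<.012: print(arm.close_job())
E
```

```text
jar-A [-0.00267216 -0.00391534] vase-B [-0.00174006 -0.0039722 ]
the job is handed in; nothing more can be done
None
```

I swapped the vase and jar by way of the empty bat, then pulled the plunger up to its stop and handed the job in while still holding it there. No verdict came back, so these are my own last checks:

- **Pieces:** In the last top view, the jar is about 5 mm from the centre of its new bat and the vase about 4 mm. Both stand upright, and both were set down gently by feeling for contact before letting go.
- **Plunger:** It rose 24.1 mm, and the pull then jumped from 9.5 N to 15 N, which means it is against the stop. The grip opening stayed steady, so the knob did not slip, and the picture shows the hole in the rim open.
- **Other objects:** The arm kept clear of the mug, plaster block and spatula. The block and spatula look unmoved in the last picture; the mug was outside it, so I didn't check it. The job took about 24 s of the 72 s allowed.
- **Disagreement:** The knob turned out to be about 3 mm further toward +y than I had measured. Closing on it gave a side load of about 17 N, which I relieved before pulling. At hand-in a side force of about 6.5 N along x was still there.

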